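# Put the sharpening kit away

## Robot

A 6-joint arm with a two-finger parallel gripper is mounted at the origin on the work surface. World frame = base frame: x ahead of the robot, y to its left, z up, the work surface at z = 0. Lengths are in m, angles in rad, forces in N, time in s.
With the tool pointing down it reaches from about 0.275 to 0.875 m from the base axis. Payload 12.5 kg.
Tool frame: the origin (TCP) lies on the centre line of the jaws, within the pads' length; the fingertips stand r.finger_overhang ahead of it and the grasp point (between the pads) lies 3 mm ahead of it (r.finger_overhang is the distance from the TCP to the fingertips, in m); z points along the fingers, y is the line along which they close (so a half turn about z gives the same grasp; the last joint's range is limited). The gripper opens to 85 mm and grips with 20 to 120 N. Pads are 22 mm wide; open, the fingers measure 114 mm over their backs; the gripper's body (76 mm by 85 mm) begins 54 mm behind the grasp point. The pads swing forward as they close: fully open they stand 13 mm farther back than shut.
Start: joints at [-1.196, 0.351, 1.652, -0, 1.139, -0.085], TCP at [0.244, -0.493, 0.253] pointing down, gripper open.
Joint ranges: [-2.75, 2.75], [-0.79, 2.1], [0.01, 2.65], [-1.57, 4.71], [0.07, 3.14], [-2.87, 2.87]. Speed limits (rad/s): [2.22, 2.22, 2.79, 3.14, 3.14, 3.14].

## Interface

Orientations are given as a unit quaternion [x, y, z, w].
In Python, from cell import r, optics gives the robot as it stands. The module is installed in compiled form; this text tells all that it offers. Calls block until the motion is done:
- r.move_to(position, orientation): joint-space move of the TCP to a pose.
- r.move_linear(position, rot=None, vel=0.15): straight line of the TCP; rot=None keeps the orientation; vel is the mean speed in m/s.
- r.set_joints(angles): joint-space move.
- r.set_gripper(opening, squeeze=None): opening from 0.0 (shut) to 1.0 (fully open); squeeze is the grip in N (None keeps the last); returns when the fingers have stopped.
- r.sleep(seconds).
- r.inverse_kinematics(position, orientation): joint angles nearest the present ones, or None.
- optics.get_image(name): name is "side" or "top"; returns a dict with "pixels" (420x560x3 uint8, red, green, blue), "depth" (420x560 float32, m along the optical axis (not along the pixel's ray), 0 where there is no reading), "fx", "fy", "cx", "cy" (pixels), "camera_from_world" (4x4, takes a point from world to camera coordinates). Camera axes: x right, y down, z forward; pixel columns grow to the right and rows downward; lengths in m; the calibration is good to about 2 mm. A picture is of the moment at which its call begins.
A pose or a line that the arm cannot do raises r.PlanningError and nothing moves.
- r.hand_in(): hands the job in; it is judged then, once.
Readings, each from a call of its own:
- r.current_t(): time.
- r.current_q(): joint angles.
- r.current_qvel(): joint speeds.
- r.current_effort(): joint torques, N m.
- r.current_tool_pos(): TCP position.
- r.current_ee_rot(): TCP orientation.
- r.current_contact_force(): force on the tool from outside, world axes, zero at the start.
- r.current_torque(): the same for the moment, N m.
- r.current_opening(): opening from 0.0 (shut) to 1.0 (fully open).
- r.current_finger_force(): force on a finger pad.
Only numpy, scipy, OpenCV 4.12 (cv2) and the standard library are available. Lean on these libraries where they do the work, as an engineer would, in place of code of your own. Each camera call takes 0.05 s, during which the arm holds its last target. There are 200 camera calls.

## Task

Sharpening is finished, so please put the kit away: the brown coarse stone flat into the recess of the red holder, the cream-white fine stone flat into the recess of the blue holder, and into the walnut plane box first the spare iron in its orange sleeve, flat and lengthways on the green felt in the well between the two pale saddles, then the block plane over it, upright, lengthways and resting on both saddles between their raised ends. Stones are brittle and irons keen, so lower each thing right down into its place before letting go, dropping nothing. Leave the spray bottle, the honing guide and the chisel where they are.

Things in the scene. Friction and masses are not known exactly. Their poses are not given: they have to be found in the camera images.
- coarse_stone: The coarse sharpening stone: a plain reddish-brown block 125 x 50 x 25 mm (x, y, z), about 0.32 kg, lying flat on the bench. Origin: centre of its underside; x along its length, z up. Either end may go either way round in the holder.
- fine_stone: The fine sharpening stone: a plain cream-white block 125 x 50 x 25 mm (x, y, z), about 0.32 kg, lying flat on the bench. Origin: centre of its underside; x along its length, z up. Either end may go either way round in the holder.
- spare_iron: The spare plane iron in its storage sleeve: an orange plastic sleeve 80 x 36 x 12 mm (x, y, z) from which 24 mm of the flat steel iron (34 mm wide) sticks out at one end, 104 mm long overall, about 0.14 kg, lying flat on the bench. Origin: under the middle of the overall length, at the underside, so the sleeve runs from x = -52 to +28 mm; z up. Either way round in the box.
- block_plane: The block plane, dark iron with brass front knob and brass lever cap, about 0.62 kg, on its sole. Sole 165 x 50 mm (x, y). Grip its upright cheeks, 50 mm apart outside: 13 mm high over the whole length, 27 mm over the middle 85 mm. The cap rises to 56 mm behind the middle, the knob to 44 mm. Origin: centre of the sole; x along it towards the knob, z up. Either way round in the box.
- red_holder: The red plastic holder of the coarse stone, fixed to the bench: 169 x 94 mm (x, y) and 13 mm high, with a black-lined open recess 145 x 70 mm, 7 mm deep, in its middle, the recess floor 6 mm above the bench. Origin: centre of its underside (under the middle of the recess); x along its length.
- blue_holder: The blue plastic holder of the fine stone, fixed to the bench: same sizes as the red one: 169 x 94 mm (x, y), 13 mm high, open recess 145 x 70 mm, 7 mm deep, floor 6 mm above the bench. Origin: centre of its underside (under the middle of the recess); x along its length.
- plane_box: Open walnut box, fixed: outside 205 x 126 mm (x, y), inside 189 x 110, rim 36 mm and floor 6 mm above the bench. Across each end wall a pale saddle, 30.5 mm wide (x), top 22 mm above the bench, with raised ends (to 32 mm) 70 mm apart (y). Between the saddles the well, 128 mm long, with green felt 60 mm wide along its middle. Origin: centre of the underside, under mid-felt; x along its length.
- spray_bottle: A clear spray bottle with a blue head, 70 mm in diameter and 189 mm high, standing on the bench; its head reaches about 62 mm out from its axis along its own -x. Bystander, not to be moved. Origin: centre of its underside.
- honing_guide: A small aluminium honing guide with a brass screw knob, 44 x 93 x 41 mm overall (x, y, z). Bystander, not to be moved. Origin: under its middle at bench height.
- chisel: A bench chisel with a wooden handle, lying on the bench, about 270 mm long and up to 26 mm wide and 25 mm high. Bystander, not to be moved. Origin: at bench height near the ferrule; x along it towards the cutting edge.
Things that resemble listed ones, but are neither listed nor needed, are in the scene too. Several things look just like the coarse_stone: the one meant starts nearest to the robot's base. Several things look just like the spare_iron: the one meant starts farthest to the robot's left.

How it is judged:
On the way, in this order (a step that is already met when the one before it is completed fails the run):
1. the spare iron lies flat on the felt in the well of the plane box, let go (x of spare_iron in the frame of plane_box between -0.016 and 0.016 m and y of spare_iron in the frame of plane_box between -0.016 and 0.016 m and z of spare_iron in the frame of plane_box between 0.003 and 0.009 m and angle between spare_iron's own z axis and vertical below 0.06 rad and angle between the x axis of spare_iron and the x axis of plane_box, either way round below 0.26 rad and linear speed of spare_iron below 0.02 m/s and contact force between spare_iron and the fingers below 0.1 N), for 0.2 s.
2. the block plane rests on both saddles over it, let go (x of block_plane in the frame of plane_box between -0.015 and 0.015 m and y of block_plane in the frame of plane_box between -0.014 and 0.014 m and z of block_plane in the frame of plane_box between 0.018 and 0.0255 m and angle between block_plane's own z axis and vertical below 0.06 rad and angle between the x axis of block_plane and the x axis of plane_box, either way round below 0.2 rad and linear speed of block_plane below 0.02 m/s and contact force between block_plane and the fingers below 0.1 N), for 0.2 s.
At the end, for the whole second after the job is handed in: Iron flat on the well floor (16 mm, 0.26 rad), plane upright on both saddles (15 mm along, 14 mm across, 0.2 rad), brown stone flat on the red holder's recess floor and white stone on the blue one's (13 mm, 0.25 rad), all at rest and let go (all of step 1 and all of step 2 and x of coarse_stone in the frame of red_holder between -0.013 and 0.013 m and y of coarse_stone in the frame of red_holder between -0.013 and 0.013 m and z of coarse_stone in the frame of red_holder between 0.003 and 0.009 m and angle between each of coarse_stone, fine_stone's own z axis and vertical below 0.06 rad and angle between the x axis of coarse_stone and the x axis of red_holder, either way round below 0.25 rad and linear speed of each of coarse_stone, fine_stone below 0.02 m/s and contact force between each of coarse_stone, fine_stone and the fingers below 0.1 N and x of fine_stone in the frame of blue_holder between -0.013 and 0.013 m and y of fine_stone in the frame of blue_holder between -0.013 and 0.013 m and z of fine_stone in the frame of blue_holder between 0.003 and 0.009 m and angle between the x axis of fine_stone and the x axis of blue_holder, either way round below 0.25 rad); the robot touches nothing.
It fails at once if the spray bottle, the honing guide or the chisel is moved by more than 20 mm (distance of any of spray_bottle, honing_guide, chisel from where it was at the start of the episode above 0.02 m).
It fails at once if a stone, the spare iron or the block plane is dropped (falls freely by more than about 15 mm) ((linear speed of coarse_stone above 0.55 m/s and contact force between coarse_stone and the fingers below 0.05 N) or (linear speed of fine_stone above 0.55 m/s and contact force between fine_stone and the fingers below 0.05 N) or (linear speed of spare_iron above 0.55 m/s and contact force between spare_iron and the fingers below 0.05 N) or (linear speed of block_plane above 0.55 m/s and contact force between block_plane and the fingers below 0.05 N)).
It also fails if it takes over 99 s, if anything falls off the work surface, if the arm or the gripper's body presses on something with over 40 N, if the wrist force passes 120 N, or if a joint passes its speed limit or range.

## Working session

There is one attempt and no reset: what is moved stays moved. The work goes in short steps, each a Python script; the robot and the scene stay as the last script left them, time stands still between calls to the robot, and variables do not carry over. Pictures are saved under pics/ and viewed, at most 14 in all, crops included, and the job is handed in when it is done.

```bash
mkdir -p pics
python3 - <<'E'
from cell import r, optics
import cv2,numpy as np
for n in("top","side"):
    d=optics.get_image(n); np.savez(f"{n}0.npz",**d)
    cv2.imwrite(f"pics/{n}0.png",d["pixels"][:,:,::-1])
    C=np.linalg.inv(d["camera_from_world"]); print(n,d["fx"],d["fy"],d["cx"],d["cy"],C.round(3).tolist(),(d["depth"]>0).mean())
print(r.finger_overhang,r.current_t(),r.current_ee_rot())
E
```

```text
top 380.33710897025077 380.33710897025077 282.9031761150996 214.49488180217148 [[-0.004, -0.998, 0.058, 0.49], [-1.0, 0.004, 0.009, -0.007], [-0.01, -0.058, -0.998, 0.91], [0.0, 0.0, 0.0, 1.0]] 0.9959906462585034
side 503.890946436765 503.890946436765 287.5455630946913 212.59107684043917 [[-0.755, -0.401, 0.519, -0.124], [-0.655, 0.443, -0.612, 0.785], [0.015, -0.802, -0.597, 0.821], [0.0, 0.0, 0.0, 1.0]] 0.9915731292517007
0.022 0.1 [ 9.73682423e-01  2.27908445e-01 -9.08046457e-05 -5.20298504e-04]
```

View pics/top0.png

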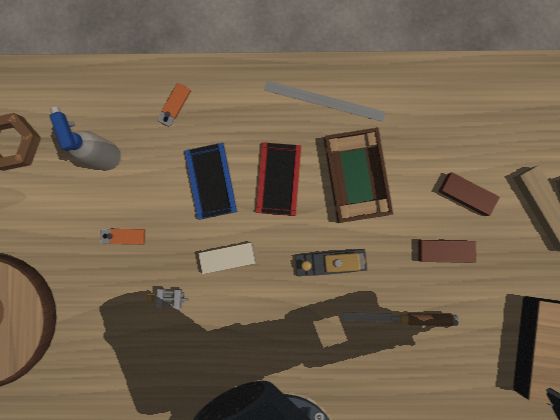

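View pics/side0.png

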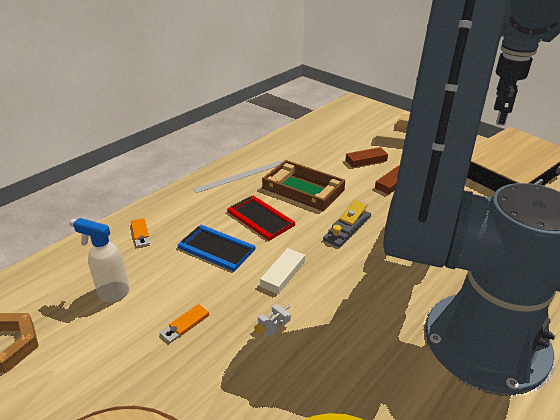

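The top view shows these (pixels):
- Spare iron, leftmost: (123,237)
- White stone: (227,257)
- Plane: (330,263)
- Brown stone, nearest the base: (447,251)
- Blue holder: (211,181)
- Red holder: (279,179)
- Box: (357,175)

The side view shows the same layout, and the iron's steel end points left (+y).

```bash
cat > vis.py <<'E'
import numpy as np,cv2
def cloud(d):
    h,w=d["depth"].shape; v,u=np.mgrid[:h,:w]; Z=d["depth"]
    P=np.stack([(u-d["cx"])/d["fx"]*Z,(v-d["cy"])/d["fy"]*Z,Z,np.ones_like(Z)],-1)
    return (P@np.linalg.inv(d["camera_from_world"]).T)[...,:3]
def cast(d,uv,z):
    T=np.linalg.inv(d["camera_from_world"]); uv=np.asarray(uv,float)
    D=np.c_[(uv[:,0]-d["cx"])/d["fx"],(uv[:,1]-d["cy"])/d["fy"],np.ones(len(uv))]@T[:3,:3].T
    return (T[:3,3]+D*((z-T[2,3])/D[:,2])[:,None])[:,:2]
def rect(xy):
    (c,s,a)=cv2.minAreaRect(np.float32(xy*1000)); a=np.radians(a)
    if s[0]<s[1]: s=s[::-1]; a+=np.pi/2
    a=(a+np.pi/2)%np.pi-np.pi/2
    return np.array(c)/1000,a,np.array(s)
def masks(d):
    hsv=cv2.cvtColor(d["pixels"],cv2.COLOR_RGB2HSV).astype(int); H,S,V=hsv[...,0],hsv[...,1],hsv[...,2]
    return H,S,V
def biggest(m,box):
    u0,v0,u1,v1=box; k=np.zeros(m.shape,np.uint8); k[v0:v1,u0:u1]=m[v0:v1,u0:u1]
    n,l,s,_=cv2.connectedComponentsWithStats(k); i=1+s[1:,4].argmax()
    v,u=np.nonzero(l==i); return np.c_[u,v]
E
python3 - <<'E'
import numpy as np; from vis import *
d=dict(np.load("top0.npz")); P=cloud(d); H,S,V=masks(d); z=P[...,2]
print("bench z",[np.round(z[v,u],4) for u,v in((300,235),(200,130),(400,220),(60,250))])
J={ "coarse":((405,225,490,275),.025,z>.012),"fine":((185,232,268,282),.025,z>.012),
"iron":((90,215,160,255),.012,(H<15)&(S>170)&(V>90)),"steel":((90,215,160,255),.006,z>.004),
"blue":((175,135,245,225),.013,(H>100)&(H<130)&(S>120)),"red":((248,135,308,222),.013,((H<8)|(H>172))&(S>150)),
"box":((315,122,400,228),.036,z>.028),"plane":((285,240,375,285),.0,z>.007)}
for k,(b,h,m) in J.items():
    uv=biggest(m,b); c,a,s=rect(cast(d,uv,h)); q=P[uv[:,1],uv[:,0]]; c2,a2,s2=rect(q[:,:2])
    print(k,len(uv),"cast",c.round(4),a.round(3),s.round(0),"depth",c2.round(4),a2.round(3),s2.round(0),"z",np.percentile(q[:,2],[5,50,95]).round(4))
E
```

```text
bench z [np.float64(-0.0007), np.float64(0.0007), np.float64(0.0004), np.float64(-0.0003)]
coarse 1214 cast [ 0.4553 -0.3763] 1.541 [127.  50.] depth [ 0.4593 -0.2238] 1.544 [434.  50.] z [0.0229 0.0258 0.0284]
fine 1178 cast [0.4415 0.1327] -1.378 [126.  50.] depth [0.4493 0.0916] -1.377 [210.  50.] z [0.0229 0.0254 0.0282]
iron 468 cast [0.4925 0.3694] 1.567 [79. 33.] depth [0.4917 0.201 ] 1.566 [417.  33.] z [0.0095 0.0123 0.0149]
steel 655 cast [0.4926 0.3838] 1.567 [108.  33.] depth [0.4919 0.2151] 1.567 [445.  33.] z [0.007  0.0118 0.0149]
blue 864 cast [0.6233 0.1742] 0.199 [168.  94.] depth [0.5743 0.1402] 0.601 [306. 148.] z [0.0065 0.0131 0.016 ]
red 822 cast [0.6274 0.0118] -0.083 [169.  93.] depth [0.6021 0.0137] -0.082 [220.  94.] z [0.0063 0.0135 0.0162]
box 1534 cast [ 0.6338 -0.1723] 0.15 [207. 128.] depth [ 0.6171 -0.114 ] -1.416 [250. 218.] z [0.0303 0.0355 0.0389]
plane 1546 cast [ 0.4274 -0.1117] -1.488 [168.  53.] depth [ 0.4321 -0.0967] 1.406 [195.  85.] z [0.0125 0.0304 0.0532]
```

```bash
cat > rob.py <<'E'
import numpy as np
from cell import r
from scipy.spatial.transform import Rotation as R
def quat(a): return (R.from_euler('z',a)*R.from_euler('x',np.pi)).as_quat()
def best(p,a):
    c=[(abs(q[5]),b) for b in (a,a+np.pi) for q in [r.inverse_kinematics(list(p),list(quat(b)))] if q is not None]
    return min(c)[1]
def go(p,a): r.move_to(list(p),list(quat(best(p,a))))
def lin(p,v=.15): r.move_linear(list(p),None,v)
E
python3 - <<'E'
from rob import *
go((.475,.265,.06),np.pi/2); print(r.current_t(),r.current_q().round(2) if hasattr(r.current_q(),'round') else r.current_q())
for o in (.45,.62):
    r.set_gripper(o); f0=np.array(r.current_contact_force())
    print("open",o,r.current_opening(),r.finger_overhang,f0.round(1))
    lin((.475,.265,.030),.1)
    z=.030
    while z>.004:
        f=np.array(r.current_contact_force())-f0
        if abs(f[2])>3: break
        z-=.0015; lin((.475,.265,z),.05)
    print(z,r.current_tool_pos(),f.round(1)); lin((.475,.265,.06))
print(r.current_t())
E
```

```text
2.9667 [ 0.42  0.61  1.8  -0.    0.73  0.42]
open 0.45 0.4474754571253478 0.022 [-0.3 -0.6 -0.6]
0.01949999999999999 [0.47508786 0.2650297  0.02066959] [-5.  -1.9 18.5]
open 0.62 0.6207391094855266 0.022 [0.9 0.1 0.3]
0.017999999999999988 [0.47515597 0.26509776 0.01846258] [-3.7 -0.9  6.3]
9.2833
```

```bash
cat >> rob.py <<'E'
BOX=((.6338,-.1723),.15); RED=((.6274,.0118),-.083); BLUE=((.6233,.1742),.199)
def pick(c,a,h,o,sq=60):
    r.set_gripper(o); go((*c,.13),a); lin((*c,h+.03),.2); lin((*c,h),.08)
    r.set_gripper(0.0,sq); print("grip",r.current_opening(),r.current_finger_force())
    f0=np.array(r.current_contact_force()); lin((*c,h+.1),.12)
    print("lifted",r.current_opening(),r.current_finger_force(),np.array(r.current_contact_force()).round(1),r.current_t())
def over(c,a,z):
    go((*c,z+.10),a); lin((*c,z+.015),.15); f0=np.array(r.current_contact_force())
    lin((*c,z+.002),.04); return f0
def lower(c,z,f0,zmin):
    while z>zmin:
        f=np.array(r.current_contact_force())-f0
        if f[2]>3: break
        z-=.001; lin((*c,z),.03)
    print("down",z,r.current_tool_pos(),(np.array(r.current_contact_force())-f0).round(1))
def release(c,o):
    r.set_gripper(o); p=r.current_tool_pos(); lin((p[0],p[1],p[2]+.03),.08); lin((p[0],p[1],.15),.25)
    print("done",r.current_t())
E
python3 - <<'E'
from rob import *; from cell import optics; import cv2
pick((.4925,.3815),1.567,.024,.75)
f0=over(*BOX,.030); lower(BOX[0],.032,f0,.0285)
d=optics.get_image("top"); cv2.imwrite("pics/top1.png",d["pixels"][:,:,::-1])
E
```

```text
grip 0.40131153500562733 60.444456338882446
lifted 0.40024005629891246 59.74845886230469 [-0.5 -0.5 -1.6] 12.575
down 0.03 [ 0.63396462 -0.17233259  0.03080718] [-2.6  1.1  7.1]
```

View pics/top1.png

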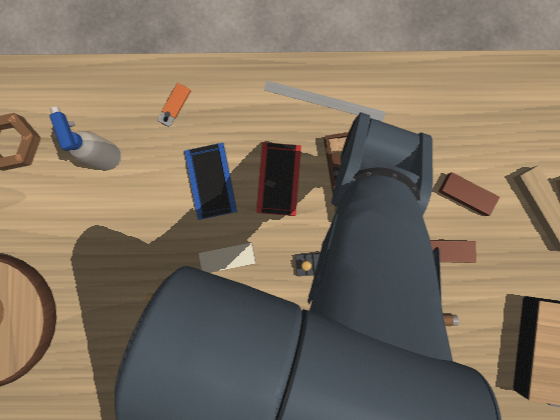

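Contact came at the expected floor height of about 30 mm, though the arm hides the box in this view. I'll release and check.

Run:
```python
from rob import *; from cell import optics; import cv2; from vis import *
release(BOX[0],.62)
r.set_gripper(.8); go((.4285,-.11,.13),1.654)
d=optics.get_image("top"); cv2.imwrite("pics/top2.png",cv2.resize(d["pixels"][100:300,200:480,::-1],None,fx=2.5,fy=2.5))
H,S,V=masks(d)
uv=biggest((H<15)&(S>170)&(V>90),(330,135,385,215)); print(rect(cast(d,uv,.018)),r.current_t())
```

```text
done 17.7333
(array([ 0.6430246 , -0.16340492]), np.float64(-0.11762929534576472), array([32.09212875, 24.17329788])) 19.45
```

View pics/top2.png

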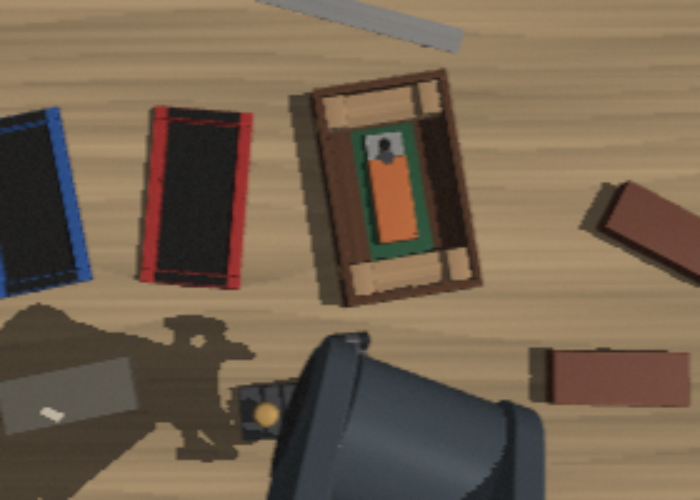

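The iron lies flat and centred on the felt (crop 390,187). Next is the plane.

Run:
```python
from rob import *; from cell import optics; import cv2
pick((.4285,-.11),1.654,.025,.8,90)
f0=over(*BOX,.047); lower(BOX[0],.049,f0,.0445)
d=optics.get_image("side"); cv2.imwrite("pics/side3.png",cv2.resize(d["pixels"][100:300,180:440,::-1],None,fx=3,fy=3))
```

```text
grip 0.5675873714106205 93.69658559560776
lifted 0.5668372006668819 93.48177954554558 [ 0.3  0.3 -5.9] 22.275
down 0.047 [ 0.63395668 -0.17236512  0.04811376] [-4.2  1.6 11.7]
```

View pics/side3.png

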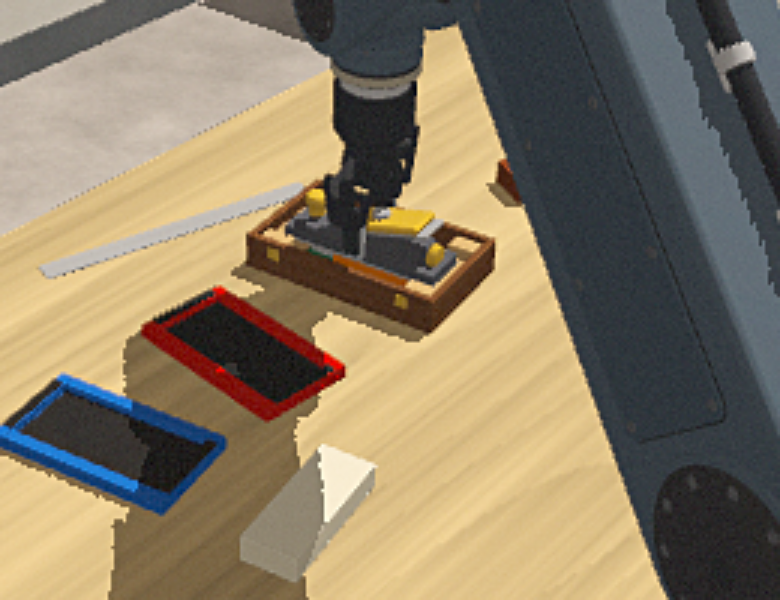

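The plane sits level on both saddles (crop 360,235), with contact at the expected height. I'll release it and then do the white stone.

Run:
```python
from rob import *; from cell import optics; import cv2; from vis import *
release(BOX[0],.7)
pick((.4415,.1327),-1.378,.028,.8)
d=optics.get_image("top"); P=cloud(d)
cv2.imwrite("pics/top4.png",cv2.resize(d["pixels"][100:300,200:480,::-1],None,fx=2.5,fy=2.5))
f0=over(*BLUE,.034); lower(BLUE[0],.036,f0,.0325)
```

```text
done 26.625
grip 0.56923092893916 62.69647836685181
lifted 0.5686221730984912 62.468411922454834 [-0.6 -0.1 -2.5] 30.575
down 0.033999999999999996 [0.62343078 0.17423081 0.03492531] [-4.6 -1.8  9.9]
```

View pics/top4.png

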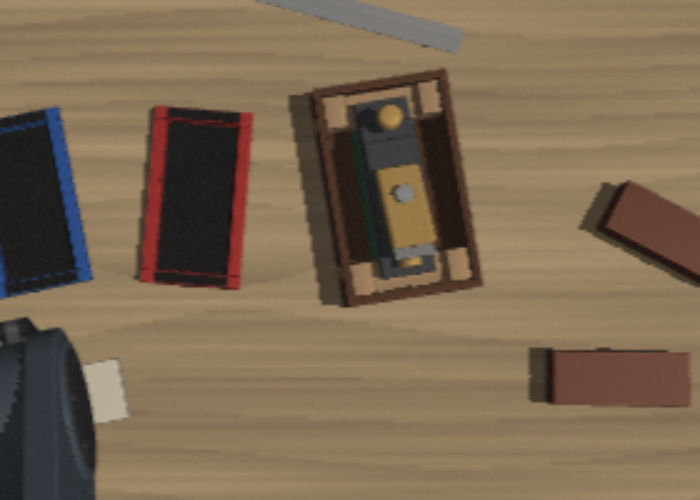

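The plane is seated centrally between the raised ends (crop 397,187), and the white stone is down on the blue holder's floor. Next is the brown stone.

Run:
```python
from rob import *; from cell import optics; import cv2
release(BLUE[0],.75)
pick((.4553,-.3763),1.541,.028,.8)
f0=over(*RED,.034); lower(RED[0],.036,f0,.0325)
release(RED[0],.75)
go((.30,-.35,.25),0)
from vis import *
d=optics.get_image("top"); H,S,V=masks(d); z=cloud(d)[...,2]
cv2.imwrite("pics/top5.png",d["pixels"][:,:,::-1])
for k,b,m,h in(("white",(175,135,245,225),z>.022,.031),("brown",(248,135,308,222),z>.022,.031)):
    uv=biggest(m,b); print(k,rect(cast(d,uv,h)),np.percentile(z[uv[:,1],uv[:,0]],[5,50,95]))
print(r.current_t())
```

```text
done 35.0333
grip 0.5677612070551383 63.38638186454773
lifted 0.5732096623241346 62.387545108795166 [-0.  -1.3 -4.7] 39.65
down 0.033999999999999996 [0.62757659 0.01178237 0.03472548] [-3.5  0.5  8.2]
done 44.225
white (array([0.6227688 , 0.17339233]), np.float64(0.20044531615833572), array([125.63790131,  52.78194809])) [0.02865457 0.03152084 0.03409671]
brown (array([0.63036572, 0.01241251]), np.float64(-0.07484681085613154), array([125.30926514,  49.96073151])) [0.02906326 0.03162321 0.03405549]
46.1333
```

View pics/top5.png

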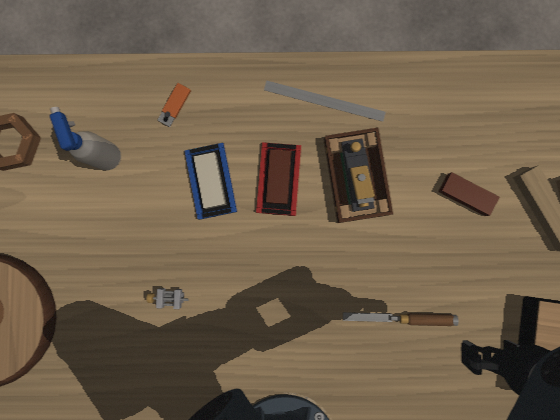

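All four are in place: white stone (211,181), brown stone (279,179), plane in its box (358,175). The bottle, guide and chisel haven't moved.

```bash
python3 -c "
from cell import r
print(r.hand_in())"
```

```text
the job is handed in; nothing more can be done
None
```

I put both stones, the spare iron and the block plane in their places and handed the job in at about 46 s; the last picture showed everything seated and the bottle, guide and chisel unmoved, but the hand-in gave no verdict.

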